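# Point out what the recipe needs in the spice drawer

## Robot

A 7-joint arm with a two-finger parallel gripper is mounted at the origin on the work surface. World frame = base frame: x ahead of the robot, y to its left, z up, the work surface at z = 0. Lengths are in m, angles in degrees, forces in N, time in s.
With the tool pointing down it reaches from about 0.425 to 0.875 m from the base axis. Payload 4.7 kg.
Tool frame: the origin (TCP) lies between the finger pads, 19 mm behind the fingertips; this is the grasp point; z points along the fingers, y is the line along which they close (so a half turn about z gives the same grasp; the last joint's range is limited). The gripper opens to 87 mm and grips with 3 to 60 N. Pads are 19 mm wide; open, the fingers measure 117 mm over their backs; the gripper's body (75 mm by 190 mm) begins 51 mm behind the grasp point.
Start: joints at [-70.926, 18.392, -4.016, 83.108, 1.295, 78.541, -3.26], TCP at [0.204, 0.617, 0.241] pointing down, gripper open.
Joint ranges: [-163.93, 163.93], [-17.29, 119.83], [-79.2, 71.16], [3.27, 140.29], [-89.18, 269.18], [5.43, 117.66], [-154.24, 154.24]. Speed limits (degrees/s): [147.25, 147.25, 180, 180, 180, 180, 180].

## Interface

Orientations are given as [roll, pitch, yaw] about the fixed x, y, z axes, in that order (R = Rz(yaw) Ry(pitch) Rx(roll)).
In Python, from cell import env gives the robot as it stands. The module is installed in compiled form; this text tells all that it offers.
- The arm moves only by the tool send_rows, never from a script. Its arguments are lists of equal length, an entry for each row: "xyz": the shift along the tool's x, y, z in m, a list of three; "rotation": the turn, a rotation vector about the tool's x, y, z in rad, a list of three; "jaw": the opening, from 0 (shut) to 1 (fully open). A call has 1 to 20 rows; each row shifts and turns the commanded pose from where the row before left it, along the tool's axes as they then stand; what a row does not reach is not made up. A row lasts 1/10 s, in which the tool goes at most 50 mm and 8.59 degrees, less where a joint would pass 70% of its speed; a pose out of reach is approached as far as the arm can. A call is refused whole if a number of a shift passes 0.05 or a number of a turn 0.15, either way. A call with a gripper value outside its range is refused whole. The fingers move at their own pace and stop on an object; "newtons" is the grip in N (left out, the last holds). Time passes only in rows, so rows that do not move let the fingers close. It gives the time, the measured TCP pose, the force, the opening and the grip force at its end, in the units of the state.
- env.get_obs(): the state, without advancing time (a new reading comes with each control period).
- env.read_camera(name): name is "scene" or "side" or "wrist"; returns a dict with "image" (400x640x3 uint8, blue, green, red), "fx", "fy", "cx", "cy" (pixels), "R" (3x3) and "t" (3): a world point X has camera coordinates R X + t. Camera axes: x right, y down, z forward; pixel columns grow to the right and rows downward; lengths in m; the calibration is good to about 2 mm. A picture is of the moment at which its call begins. There is no depth.
- env.sign_off(): hands the job in; it is judged then, once.
The state is a dict: "time_s": time; "qpos": joint angles; "joint_velocities": joint speeds; "effort": joint torques, N m; "tool_pos": TCP position; "tool_rot": TCP orientation; "force": force on the tool from outside, world axes, zero at the start; "wrist_torque": the same for the moment, N m; "grip_width": finger opening in m; "grasp_force": force on a finger pad.
Only numpy, scipy, OpenCV 4.12 (cv2) and the standard library are available. Lean on these libraries where they do the work, as an engineer would, in place of code of your own. Each camera call takes 0.05 s, during which the arm holds its last target. There are 200 camera calls.

## Task

Show the cook what to take, in order of use: with the fingers straight down, point at the cap of the red-marked spice tube, then at the bowl of the green scoop, then at the button on the lid of the round tin, each time holding still for two seconds with the fingertips centred about two centimetres above it. Travel high between them and do not come down over any other tube. Touch and move nothing at all, and finish still pointing at the tin.

Things in the scene. Friction and masses are not known exactly. Their poses are not given: they have to be found in the camera images.
- drawer: fixed grey open drawer on the table, 300 (x) by 440 mm (y), walls 90 mm high, front panel 470 by 100 mm with bar handle at -x. Origin: underside centre; x away from the robot, z up. Three clear acrylic tiers along y, 86 mm deep, tops at z = 20, 65, 105 mm, centred at x = -86, 0, +86 mm: tubes on the lowest, scoop and tin (either order) on the middle, spoon and jar on the highest.
- tube_red: upright glass spice tube, 34 mm across with a 37 mm steel cap, 130 mm tall overall, holding cinnamon sticks; a red band round the glass and a red disc on top of the cap. Loose. Origin: centre of its underside, z up, so the cap's top is at z = +130 mm.
- tube_yellow: upright glass spice tube, 34 mm across with a 37 mm steel cap, 130 mm tall overall, holding nutmegs; a yellow band round the glass and a yellow disc on top of the cap. Loose. Origin: centre of its underside, z up, so the cap's top is at z = +130 mm.
- tube_blue: upright glass spice tube, 34 mm across with a 37 mm steel cap, 130 mm tall overall, holding vanilla pods; a blue band round the glass and a blue disc on top of the cap. Loose. Origin: centre of its underside, z up, so the cap's top is at z = +130 mm.
- tube_white: upright glass spice tube, 34 mm across with a 37 mm steel cap, 130 mm tall overall, holding black cardamom pods; a white band round the glass and a white disc on top of the cap. Loose. Origin: centre of its underside, z up, so the cap's top is at z = +130 mm.
- scoop: green silicone pinch scoop lying on the middle tier: a round open bowl 38 mm across, rim 18 mm high, and a flat handle 12 mm wide and 8 mm high that reaches along +y to 73 mm from the bowl's centre. Loose. Origin: underside of the bowl's centre, z up.
- tin: round aluminium tin on the middle tier, 71 mm across, 44 mm tall to the lid, with a steel spring button 24 mm across in the lid's centre whose top is 51 mm above the underside. Loose. Origin: centre of its underside, z up.
- spoon: short birch spoon, 130 mm long, lying lengthwise along the highest tier, under 25 mm high. Loose bystander. Origin: its underside.
- jar: small closed jar, 44 mm across, 50 mm tall, on the highest tier. Loose bystander. Origin: centre of its underside.
- mill: dark wooden pepper mill, 54 mm across, 150 mm tall, standing on the table left of the drawer. Loose bystander. Origin: centre of its underside.
- mortar: marble mortar bowl, 110 mm across, 70 mm tall, on the table right of the drawer. Loose bystander. Origin: centre of its underside.

How it is judged (in metres and radians):
On the way, in this order (a step that is already met when the one before it is completed fails the run):
1. the fingers point down at the cap of the red-marked tube, for 1.5 s (horizontal distance between the grasp point and tube_red below 0.02 m and z of the grasp point in the frame of tube_red between 0.138 and 0.2 m and angle between the grasp point's own z axis and vertical above 2.6 rad), for 1.5 s.
2. then they point down at the bowl of the green scoop, for 1.5 s (horizontal distance between the grasp point and scoop below 0.022 m and z of the grasp point in the frame of scoop between 0.026 and 0.088 m and angle between the grasp point's own z axis and vertical above 2.6 rad), for 1.5 s.
3. then they point down at the tin's button, for 1.5 s (horizontal distance between the grasp point and tin below 0.022 m and z of the grasp point in the frame of tin between 0.059 and 0.121 m and angle between the grasp point's own z axis and vertical above 2.6 rad), for 1.5 s.
At the end, for the whole second after the job is handed in: The tool points down (within 30 degrees) at the tin's button: TCP within 22 mm of its axis and 8 to 70 mm above its top (for tube and scoop likewise, within 20 and 22 mm of the axis of cap or bowl); every loose thing is at rest within 8 mm of where it began (all of step 3 and distance of each of tube_red, tube_yellow, tube_blue, tube_white, scoop, tin, spoon, jar, mill, mortar from where it was at the start of the episode below 0.008 m and linear speed of each of tube_red, tube_yellow, tube_blue, tube_white, scoop, tin, spoon, jar, mill, mortar below 0.02 m/s); the robot touches nothing.
It fails at once if the robot touches the drawer or anything in or beside it (contact force between any of the arm, the fingers and tube_red above 0.3 N or contact force between any of the arm, the fingers and tube_yellow above 0.3 N or contact force between any of the arm, the fingers and tube_blue above 0.3 N or contact force between any of the arm, the fingers and tube_white above 0.3 N or contact force between any of the arm, the fingers and scoop above 0.3 N or contact force between any of the arm, the fingers and tin above 0.3 N or contact force between any of the arm, the fingers and spoon above 0.3 N or contact force between any of the arm, the fingers and jar above 0.3 N or contact force between any of the arm, the fingers and mill above 0.3 N or contact force between any of the arm, the fingers and mortar above 0.3 N or contact force between any of the arm, the fingers and drawer above 0.3 N).
It fails at once if a loose thing is moved, tipped or lifted (distance of any of tube_red, tube_yellow, tube_blue, tube_white, scoop, tin, spoon, jar, mill, mortar from where it was at the start of the episode above 0.008 m or angle between any of tube_red, tube_yellow, tube_blue, tube_white, mill's own z axis and vertical above 0.2 rad).
It fails at once if the tool comes down over one of the other tubes (TCP within 20 mm of its axis, less than 60 mm above its cap) ((horizontal distance between the grasp point and tube_yellow below 0.02 m and z of the grasp point in the frame of tube_yellow below 0.19 m) or (horizontal distance between the grasp point and tube_blue below 0.02 m and z of the grasp point in the frame of tube_blue below 0.19 m) or (horizontal distance between the grasp point and tube_white below 0.02 m and z of the grasp point in the frame of tube_white below 0.19 m)).
It also fails if it takes over 58 s, if anything falls off the work surface, if the arm or the gripper's body presses on something with over 40 N, if the wrist force passes 120 N, or if a joint passes its speed limit or range.

## Working session

There is one attempt and no reset: what is moved stays moved. The work goes in short steps, Python scripts to look and compute and a tool call to move; the robot and the scene stay as the last step left them, time stands still between calls to the robot, and variables do not carry over. Pictures are saved under pics/ and viewed, at most 10 in all, crops included, and the job is handed in when it is done.

Besides the shell and the picture viewer there is one more tool, called after "Call:" by a JSON object that holds its "fn" and its "kwargs". send_rows: Moves the arm, as the interface text tells. Its arguments: {"type":"object","properties":{"xyz":{"type":"array"},"rotation":{"type":"array"},"jaw":{"type":"array"},"newtons":{"type":"number"}},"required":["xyz","rotation","jaw"]}

```bash
mkdir -p pics
python3 - <<'E'
from cell import env
import cv2,pickle
o=env.get_obs(); print(o['time_s'],o['tool_pos'],o['tool_rot'],o['grip_width'])
d={}
for n in("scene","side","wrist"):
    c=env.read_camera(n); d[n]=c; cv2.imwrite(f"pics/{n}0.png",c["image"]); print(n,c["fx"],c["cx"],c["cy"],c["R"],c["t"])
pickle.dump(d,open("cam0.pkl","wb"))
E
```

```text
0.0 [0.2036323  0.6167344  0.24015612] [-1.79889806e+02  7.59084341e-03  1.61736320e+02] 0.08683895043985838
scene 399.3623556914362 322.4771254818009 203.8257362172202 [[ 0.45728067  0.88930928 -0.00483697]
 [ 0.75078151 -0.38895389 -0.53389325]
 [-0.47667758  0.24050756 -0.84553805]] [-0.25637097 -0.41009116  1.66260639]
side 420.2082675631794 323.5434346631994 198.80900495172227 [[-0.98732072 -0.1585826  -0.00702481]
 [-0.11292206  0.73276792 -0.67104381]
 [ 0.11156343 -0.6617422  -0.74138442]] [0.59272075 0.12976988 1.24378684]
wrist 342.98607701161575 312.96730467819253 204.58990982864103 [[ 0.31298985  0.94975487 -0.00174606]
 [ 0.91664244 -0.30159547  0.26231051]
 [ 0.24860408 -0.08370104 -0.96498194]] [-0.65069421 -0.03163238  0.39030977]
```

View pics/scene0.png

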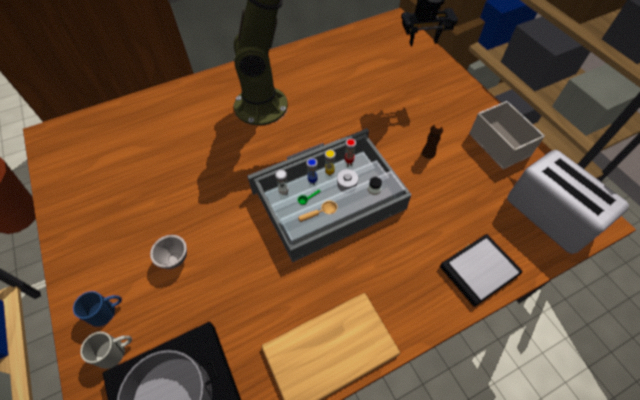

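View pics/side0.png

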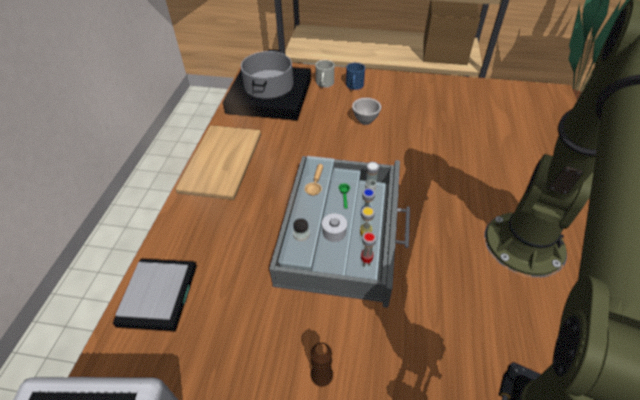

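The scene view shows the red cap at about (351,142), the scoop bowl at (303,200) and the tin button at (348,178). In the side view they are at about (369,238), (344,187) and (334,223). I'll refine these on zoomed crops and triangulate.

```bash
cat > h.py <<'E'
import numpy as np,cv2
def P(c): return np.array([[c["fx"],0,c["cx"]],[0,c["fy"],c["cy"]],[0,0,1]])@np.c_[c["R"],c["t"]]
def tri(a,pa,b,pb):
    X=cv2.triangulatePoints(P(a),P(b),np.array(pa,float),np.array(pb,float))[:,0]; return X[:3]/X[3]
def proj(c,X): p=P(c)@np.r_[X,1]; return p[:2]/p[2]
def at_z(c,p,z):
    d=c["R"].T@np.array([(p[0]-c["cx"])/c["fx"],(p[1]-c["cy"])/c["fy"],1]); o=-c["R"].T@c["t"]
    return o+d*(z-o[2])/d[2]
E
python3 - <<'E'
import pickle; from h import *
d=pickle.load(open("cam0.pkl","rb")); s,e=d["scene"],d["side"]
for n,a,b in[("red",(351,142),(369.5,238)),("yellow",(330,154),(368,212)),("blue",(312,162),(369,194)),("white",(281,175),(373,167)),("bowl",(303,200),(344,187)),("tin",(348,178),(334.5,223))]:
    print(n,tri(s,a,e,b).round(4))
A=cv2.resize(s["image"][125:225,240:420],None,fx=4.4,fy=4.4,interpolation=cv2.INTER_CUBIC)[:, :792]
cv2.imwrite("pics/sc.png",A)
B=cv2.resize(e["image"][145:305,265:425],None,fx=3.7,fy=3.7,interpolation=cv2.INTER_CUBIC)
cv2.imwrite("pics/si.png",B)
E
```

```text
red [0.4541 0.1644 0.1463]
yellow [0.466  0.0768 0.1448]
blue [0.4686 0.0088 0.1439]
white [ 0.4673 -0.104   0.142 ]
bowl [ 0.5489 -0.0678  0.0795]
tin [0.555  0.0973 0.1051]
```

View pics/sc.png

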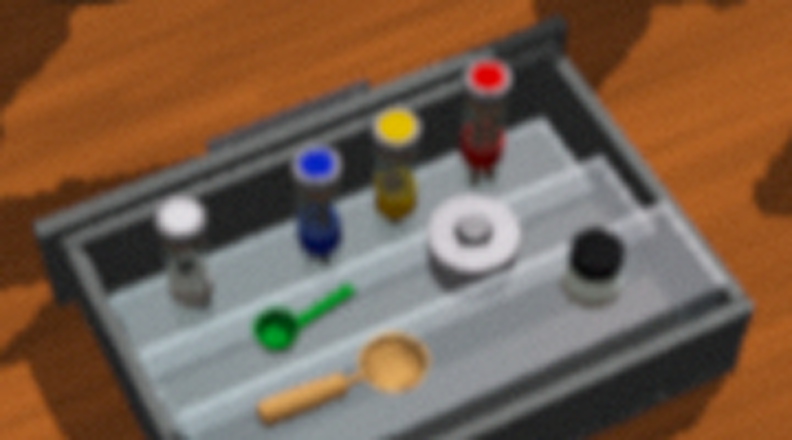

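View pics/si.png

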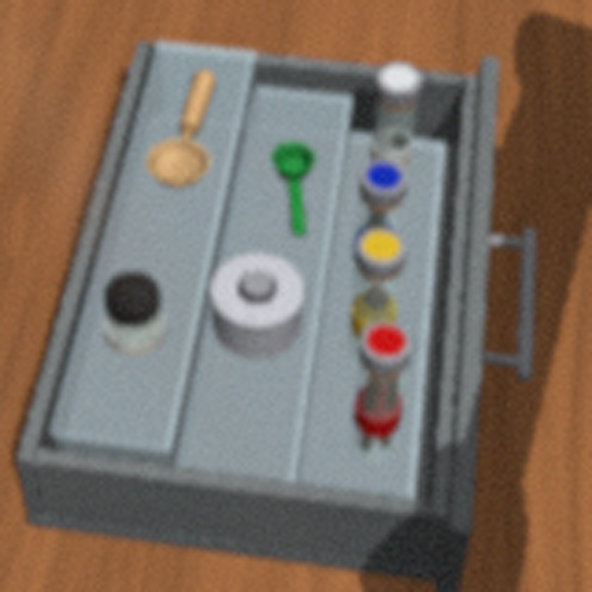

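The crops show the red disc at (488,77) in scene and (386,341) in side, the bowl rim at (276,329) and (294,159), and the button at (473,231) and (258,284). The tubes run white, blue, yellow, red toward +y. I'll fit the positions using the known heights: caps at 0.150, rim at 0.083, button at 0.116.

Run:
```python
import pickle; from h import *
d=pickle.load(open("cam0.pkl","rb")); s,e=d["scene"],d["side"]
for n,a,b,z in[("red",(488,77),(386,341),.15),("yellow",(397,126),(380,246),.15),("blue",(316,164),(383,177),.15),("white",(181,216),(399,77),.15),("bowl",(276,329),(294,159),.083),("tin",(473,231),(258,284),.116)]:
    a=(np.array(a)+.5)/4.4-.5+[240,125]; b=(np.array(b)+.5)/3.7-.5+[265,145]
    print(n,tri(s,a,e,b).round(4),at_z(s,a,z).round(4),at_z(e,b,z).round(4))
```

```text
red [0.4555 0.1619 0.1482] [0.4572 0.1612 0.15  ] [0.4553 0.1631 0.15  ]
yellow [0.4671 0.0766 0.1489] [0.4678 0.0761 0.15  ] [0.4672 0.0776 0.15  ]
blue [0.4709 0.0063 0.1478] [0.4722 0.0055 0.15  ] [0.4711 0.0086 0.15  ]
white [ 0.4685 -0.1037  0.1492] [ 0.4699 -0.1037  0.15  ] [ 0.4681 -0.1034  0.15  ]
bowl [ 0.547  -0.0677  0.0784] [ 0.5502 -0.0687  0.083 ] [ 0.5463 -0.0637  0.083 ]
tin [0.5547 0.0949 0.1101] [0.5592 0.0929 0.116 ] [0.5535 0.0991 0.116 ]
```

All heights and both cameras agree to within a few millimetres. The targets are red (0.456, 0.162), bowl (0.548, -0.066) and button (0.556, 0.096). The tool axes in world are x=(-0.949, 0.314), y=(0.314, 0.949), with z down. I'll travel high to above red with the jaw shut.

Call:
{"fn": "send_rows", "kwargs": {"xyz": [[-0.0056, -0.0052, -0.0006], [-0.0112, -0.0104, -0.0012], [-0.0169, -0.0155, -0.0018], [-0.0225, -0.0207, -0.0024], [-0.0225, -0.0207, -0.0024], [-0.0225, -0.0207, -0.0024], [-0.0225, -0.0207, -0.0024], [-0.0225, -0.0207, -0.0024], [-0.0225, -0.0207, -0.0024], [-0.0225, -0.0207, -0.0024], [-0.0225, -0.0207, -0.0024], [-0.0225, -0.0207, -0.0024], [-0.0225, -0.0207, -0.0024], [-0.0225, -0.0207, -0.0024], [-0.0225, -0.0207, -0.0024], [-0.0225, -0.0207, -0.0024], [-0.0225, -0.0207, -0.0024], [-0.0169, -0.0155, -0.0018], [-0.0112, -0.0104, -0.0012], [-0.0056, -0.0052, -0.0006]], "rotation": [[0, 0, 0], [0, 0, 0], [0, 0, 0], [0, 0, 0], [0, 0, 0], [0, 0, 0], [0, 0, 0], [0, 0, 0], [0, 0, 0], [0, 0, 0], [0, 0, 0], [0, 0, 0], [0, 0, 0], [0, 0, 0], [0, 0, 0], [0, 0, 0], [0, 0, 0], [0, 0, 0], [0, 0, 0], [0, 0, 0]], "jaw": [0, 0, 0, 0, 0, 0, 0, 0, 0, 0, 0, 0, 0, 0, 0, 0, 0, 0, 0, 0]}}

```text
time_s: 2.15
tool_pos: [0.457, 0.1602, 0.2824]
tool_rot: [180.0, 0.0, 161.5]
force: [-0.6, 0.3, 0.4]
grip_width: 0.0006
grasp_force: 0.0
```

Run:
```python
from cell import env; from h import *
o=env.get_obs(); print(o['tool_pos'],o['tool_rot'],o['qpos'])
c=env.read_camera("wrist"); im=c["image"].copy()
for n,X in dict(red=(.456,.162,.15),yellow=(.467,.077,.15),blue=(.471,.007,.15),bowl=(.548,-.066,.083),tin=(.556,.096,.116)).items():
    p=proj(c,X); print(n,p.round(1)); cv2.drawMarker(im,tuple(int(round(v)) for v in p),(255,0,255),0,14,1)
cv2.imwrite("pics/w1.png",im)
import pickle; pickle.dump(c,open("w1.pkl","wb"))
```

```text
[0.45701932 0.16020933 0.28236969] [1.79965541e+02 1.29835281e-02 1.61509927e+02] [-42.82763397  -3.70876731  19.54058743 102.88987367   1.23942511
  80.57533916  47.98276691]
red [312.6 199.5]
yellow [222.8 241.7]
blue [150.7 269.4]
bowl [148.6 320.4]
tin [282.2 301.8]
```

View pics/w1.png

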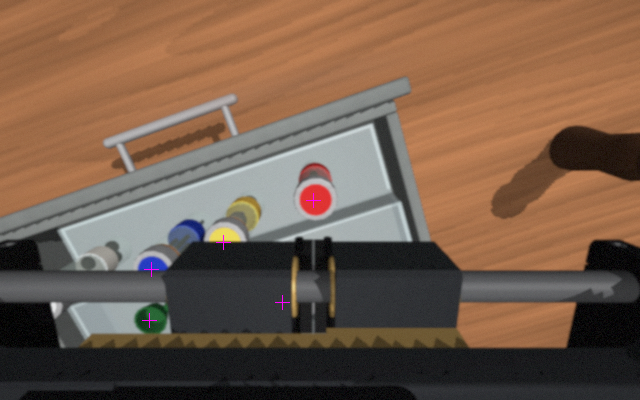

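The wrist view confirms the red cap at (315,200) against a predicted (313,200), about 2 mm off in y. The green bowl at (151,319) also matches its prediction. I'll descend on red and hold.

Call:
{"fn": "send_rows", "kwargs": {"xyz": [[0.0005, 0.0006, 0.005], [0.0005, 0.0006, 0.0105], [0.0005, 0.0006, 0.0105], [0.0004, 0.0007, 0.0105], [0, 0, 0.0105], [0, 0, 0.0105], [0, 0, 0.0105], [0, 0, 0.0105], [0, 0, 0.0095], [0, 0, 0.005], [0, 0, 0], [0, 0, 0], [0, 0, 0], [0, 0, 0], [0, 0, 0], [0, 0, 0], [0, 0, 0], [0, 0, 0], [0, 0, 0], [0, 0, 0]], "rotation": [[0, 0, 0], [0, 0, 0], [0, 0, 0], [0, 0, 0], [0, 0, 0], [0, 0, 0], [0, 0, 0], [0, 0, 0], [0, 0, 0], [0, 0, 0], [0, 0, 0], [0, 0, 0], [0, 0, 0], [0, 0, 0], [0, 0, 0], [0, 0, 0], [0, 0, 0], [0, 0, 0], [0, 0, 0], [0, 0, 0]], "jaw": [0, 0, 0, 0, 0, 0, 0, 0, 0, 0, 0, 0, 0, 0, 0, 0, 0, 0, 0, 0]}}

```text
time_s: 4.2
tool_pos: [0.4556, 0.1661, 0.1891]
tool_rot: [180.0, 0.0, 161.7]
force: [-0.0, -0.1, -0.2]
grip_width: 0.0007
grasp_force: 0.0
```

Call:
{"fn": "send_rows", "kwargs": {"xyz": [[0, 0, 0], [0, 0, 0], [0, 0, 0], [0, 0, 0], [0, 0, 0], [0, 0, 0], [0, 0, 0], [0, 0, 0], [0, 0, 0], [0, 0, 0], [0, 0, 0], [0, 0, 0], [0, 0, 0], [0, 0, 0], [0, 0, 0]], "rotation": [[0, 0, 0], [0, 0, 0], [0, 0, 0], [0, 0, 0], [0, 0, 0], [0, 0, 0], [0, 0, 0], [0, 0, 0], [0, 0, 0], [0, 0, 0], [0, 0, 0], [0, 0, 0], [0, 0, 0], [0, 0, 0], [0, 0, 0]], "jaw": [0, 0, 0, 0, 0, 0, 0, 0, 0, 0, 0, 0, 0, 0, 0]}}

```text
time_s: 5.7
tool_pos: [0.4556, 0.1661, 0.1891]
tool_rot: [180.0, 0.0, 161.7]
force: [-0.6, 1.2, -0.5]
grip_width: 0.0003
grasp_force: 0.0
```

Call:
{"fn": "send_rows", "kwargs": {"xyz": [[0, 0, -0.006], [0, 0, -0.013], [0, 0, -0.014], [0, 0, -0.014], [0, 0, -0.014], [0, 0, -0.014], [0, 0, -0.012], [0, 0, -0.006], [-0.0053, -0.0064, 0], [-0.0108, -0.0128, 0], [-0.0161, -0.0192, 0], [-0.0161, -0.0192, 0], [-0.0161, -0.0192, 0], [-0.0161, -0.0192, 0], [-0.0161, -0.0192, 0], [-0.0161, -0.0192, 0], [-0.0161, -0.0192, 0], [-0.0161, -0.0192, 0], [-0.0108, -0.0128, 0], [-0.0053, -0.0064, 0]], "rotation": [[0, 0, 0], [0, 0, 0], [0, 0, 0], [0, 0, 0], [0, 0, 0], [0, 0, 0], [0, 0, 0], [0, 0, 0], [0, 0, 0], [0, 0, 0], [0, 0, 0], [0, 0, 0], [0, 0, 0], [0, 0, 0], [0, 0, 0], [0, 0, 0], [0, 0, 0], [0, 0, 0], [0, 0, 0], [0, 0, 0]], "jaw": [0, 0, 0, 0, 0, 0, 0, 0, 0, 0, 0, 0, 0, 0, 0, 0, 0, 0, 0, 0]}}

```text
time_s: 7.7
tool_pos: [0.548, -0.0694, 0.2813]
tool_rot: [-179.9, -0.1, 161.5]
force: [0.8, -0.5, -0.7]
grip_width: 0.0001
grasp_force: 0.0
```

Call:
{"fn": "send_rows", "kwargs": {"xyz": [[0, 0, 0], [0, 0, 0], [0, 0, 0]], "rotation": [[0, 0, 0], [0, 0, 0], [0, 0, 0]], "jaw": [0, 0, 0]}}

```text
time_s: 8.0
tool_pos: [0.5481, -0.0654, 0.2819]
tool_rot: [180.0, -0.0, 161.8]
force: [-0.7, 0.3, 0.1]
grip_width: 0.0006
grasp_force: 0.0
```

Run:
```python
from cell import env; from h import *
c=env.read_camera("wrist"); im=c["image"].copy()
for n,X in dict(yellow=(.467,.077,.15),blue=(.471,.007,.15),bowl=(.548,-.066,.083),tin=(.556,.096,.116)).items():
    p=proj(c,X); print(n,p.round(1)); cv2.drawMarker(im,tuple(int(round(v)) for v in p),(255,0,255),0,14,1)
cv2.imwrite("pics/w2.png",im)
```

```text
yellow [460.   42.5]
blue [370.   79.3]
bowl [310.7 185.1]
tin [485.5 145.7]
```

View pics/w2.png

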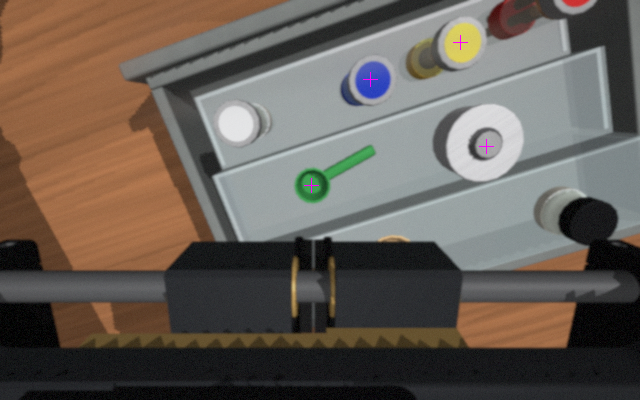

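The bowl is seen at (312,185) against a predicted (311,185), and the button at (487,144) against (485,146), so both are confirmed. I'll go straight down to z 0.122 and hold.

Call:
{"fn": "send_rows", "kwargs": {"xyz": [[0, 0, 0.005], [0, 0, 0.01], [0, 0, 0.01], [0, 0, 0.01], [0, 0, 0.01], [0, 0, 0.01], [0, 0, 0.01], [0, 0, 0.01], [0, 0, 0.01], [0, 0, 0.01], [0, 0, 0.01], [0, 0, 0.01], [0, 0, 0.01], [0, 0, 0.01], [0, 0, 0.01], [0, 0, 0.006], [0, 0, 0.005], [0, 0, 0.004], [0, 0, 0], [0, 0, 0]], "rotation": [[0, 0, 0], [0, 0, 0], [0, 0, 0], [0, 0, 0], [0, 0, 0], [0, 0, 0], [0, 0, 0], [0, 0, 0], [0, 0, 0], [0, 0, 0], [0, 0, 0], [0, 0, 0], [0, 0, 0], [0, 0, 0], [0, 0, 0], [0, 0, 0], [0, 0, 0], [0, 0, 0], [0, 0, 0], [0, 0, 0]], "jaw": [0, 0, 0, 0, 0, 0, 0, 0, 0, 0, 0, 0, 0, 0, 0, 0, 0, 0, 0, 0]}}

```text
time_s: 10.05
tool_pos: [0.5485, -0.0667, 0.1223]
tool_rot: [180.0, 0.0, 161.7]
force: [0.2, -0.9, 0.4]
grip_width: 0.0003
grasp_force: 0.0
```

Call:
{"fn": "send_rows", "kwargs": {"xyz": [[0, 0, 0], [0, 0, 0], [0, 0, 0], [0, 0, 0], [0, 0, 0], [0, 0, 0], [0, 0, 0], [0, 0, 0], [0, 0, 0], [0, 0, 0], [0, 0, 0], [0, 0, 0], [0, 0, 0], [0, 0, 0], [0, 0, 0], [0, 0, 0], [0, 0, 0], [0, 0, 0], [0, 0, 0], [0, 0, 0]], "rotation": [[0, 0, 0], [0, 0, 0], [0, 0, 0], [0, 0, 0], [0, 0, 0], [0, 0, 0], [0, 0, 0], [0, 0, 0], [0, 0, 0], [0, 0, 0], [0, 0, 0], [0, 0, 0], [0, 0, 0], [0, 0, 0], [0, 0, 0], [0, 0, 0], [0, 0, 0], [0, 0, 0], [0, 0, 0], [0, 0, 0]], "jaw": [0, 0, 0, 0, 0, 0, 0, 0, 0, 0, 0, 0, 0, 0, 0, 0, 0, 0, 0, 0]}}

```text
time_s: 12.05
tool_pos: [0.5483, -0.0667, 0.1221]
tool_rot: [180.0, 0.0, 161.7]
force: [-0.1, -0.5, 0.5]
grip_width: 0.0006
grasp_force: 0.0
```

Call:
{"fn": "send_rows", "kwargs": {"xyz": [[0, 0, 0], [0, 0, 0], [0, 0, -0.005], [0, 0, -0.012], [0, 0, -0.014], [0, 0, -0.014], [0, 0, -0.014], [0, 0, -0.014], [0, 0, -0.014], [0, 0, -0.014], [0, 0, -0.014], [0, 0, -0.014], [0, 0, -0.014], [0, 0, -0.012], [0, 0, -0.005], [0, 0, 0]], "rotation": [[0, 0, 0], [0, 0, 0], [0, 0, 0], [0, 0, 0], [0, 0, 0], [0, 0, 0], [0, 0, 0], [0, 0, 0], [0, 0, 0], [0, 0, 0], [0, 0, 0], [0, 0, 0], [0, 0, 0], [0, 0, 0], [0, 0, 0], [0, 0, 0]], "jaw": [0, 0, 0, 0, 0, 0, 0, 0, 0, 0, 0, 0, 0, 0, 0, 0]}}

```text
time_s: 13.65
tool_pos: [0.5486, -0.0667, 0.2828]
tool_rot: [180.0, 0.1, 161.7]
force: [-0.6, 0.9, 0.4]
grip_width: 0.0003
grasp_force: 0.0
```

Call:
{"fn": "send_rows", "kwargs": {"xyz": [[0.0022, 0.0079, 0], [0.0044, 0.0158, 0], [0.0044, 0.0158, 0], [0.0044, 0.0158, 0], [0.0044, 0.0158, 0], [0.0044, 0.0158, 0], [0.0044, 0.0158, 0], [0.0044, 0.0158, 0], [0.0044, 0.0158, 0], [0.0044, 0.0158, 0], [0.0022, 0.0079, 0], [0, 0, 0], [0, 0, 0]], "rotation": [[0, 0, 0], [0, 0, 0], [0, 0, 0], [0, 0, 0], [0, 0, 0], [0, 0, 0], [0, 0, 0], [0, 0, 0], [0, 0, 0], [0, 0, 0], [0, 0, 0], [0, 0, 0], [0, 0, 0]], "jaw": [0, 0, 0, 0, 0, 0, 0, 0, 0, 0, 0, 0, 0]}}

```text
time_s: 14.95
tool_pos: [0.5561, 0.0965, 0.2821]
tool_rot: [-180.0, 0.0, 161.7]
force: [-0.2, 0.2, -0.4]
grip_width: 0.0009
grasp_force: 0.0
```

Run:
```python
from cell import env; from h import *
c=env.read_camera("wrist"); im=c["image"].copy()
for n,X in dict(red=(.456,.163,.15),tin=(.556,.096,.116)).items():
    p=proj(c,X); print(n,p.round(1)); cv2.drawMarker(im,tuple(int(round(v)) for v in p),(255,0,255),0,14,1)
cv2.imwrite("pics/w3.png",im); print(env.get_obs()['tool_pos'])
```

```text
red [353.8  50.3]
tin [310.8 192.2]
[0.55609999 0.0960956  0.28211988]
```

View pics/w3.png

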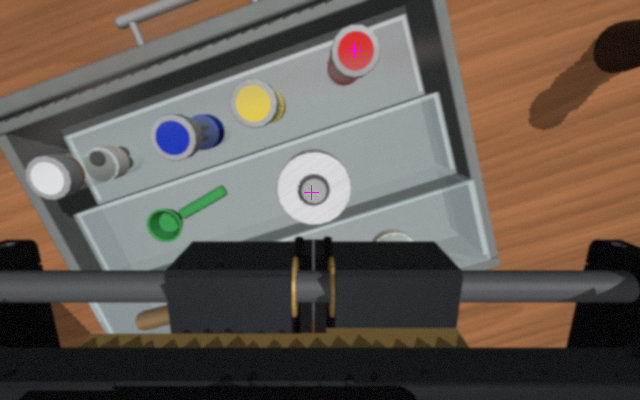

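The button is seen at (313,190) against a predicted (311,192), within 2 mm. I'll go down to z 0.155 and hold.

Call:
{"fn": "send_rows", "kwargs": {"xyz": [[0.0005, 0.0005, 0.005], [0.0005, 0.001, 0.01], [0, 0, 0.01], [0, 0, 0.01], [0, 0, 0.01], [0, 0, 0.01], [0, 0, 0.01], [0, 0, 0.01], [0, 0, 0.01], [0, 0, 0.01], [0, 0, 0.01], [0, 0, 0.01], [0, 0, 0.006], [0, 0, 0.004], [0, 0, 0.002], [0, 0, 0], [0, 0, 0], [0, 0, 0], [0, 0, 0], [0, 0, 0]], "rotation": [[0, 0, 0], [0, 0, 0], [0, 0, 0], [0, 0, 0], [0, 0, 0], [0, 0, 0], [0, 0, 0], [0, 0, 0], [0, 0, 0], [0, 0, 0], [0, 0, 0], [0, 0, 0], [0, 0, 0], [0, 0, 0], [0, 0, 0], [0, 0, 0], [0, 0, 0], [0, 0, 0], [0, 0, 0], [0, 0, 0]], "jaw": [0, 0, 0, 0, 0, 0, 0, 0, 0, 0, 0, 0, 0, 0, 0, 0, 0, 0, 0, 0]}}

```text
time_s: 17.0
tool_pos: [0.5556, 0.0989, 0.1553]
tool_rot: [180.0, 0.0, 161.7]
force: [-0.0, 0.2, -0.1]
grip_width: 0.0006
grasp_force: 0.0
```

Call:
{"fn": "send_rows", "kwargs": {"xyz": [[0, 0, 0], [0, 0, 0], [0, 0, 0], [0, 0, 0], [0, 0, 0], [0, 0, 0], [0, 0, 0], [0, 0, 0], [0, 0, 0], [0, 0, 0], [0, 0, 0], [0, 0, 0], [0, 0, 0], [0, 0, 0], [0, 0, 0], [0, 0, 0], [0, 0, 0], [0, 0, 0], [0, 0, 0], [0, 0, 0]], "rotation": [[0, 0, 0], [0, 0, 0], [0, 0, 0], [0, 0, 0], [0, 0, 0], [0, 0, 0], [0, 0, 0], [0, 0, 0], [0, 0, 0], [0, 0, 0], [0, 0, 0], [0, 0, 0], [0, 0, 0], [0, 0, 0], [0, 0, 0], [0, 0, 0], [0, 0, 0], [0, 0, 0], [0, 0, 0], [0, 0, 0]], "jaw": [0, 0, 0, 0, 0, 0, 0, 0, 0, 0, 0, 0, 0, 0, 0, 0, 0, 0, 0, 0]}}

```text
time_s: 19.0
tool_pos: [0.5555, 0.0989, 0.1551]
tool_rot: [180.0, 0.0, 161.7]
force: [0.0, -0.9, -0.6]
grip_width: 0.0003
grasp_force: 0.0
```

Run:
```python
from cell import env; import cv2
c=env.read_camera("side")["image"]; print(env.get_obs()['tool_pos'])
cv2.imwrite("pics/s4.png",cv2.resize(c[125:305,245:445],None,fx=3,fy=3))
```

```text
[0.55553138 0.09888859 0.15509547]
```

View pics/s4.png

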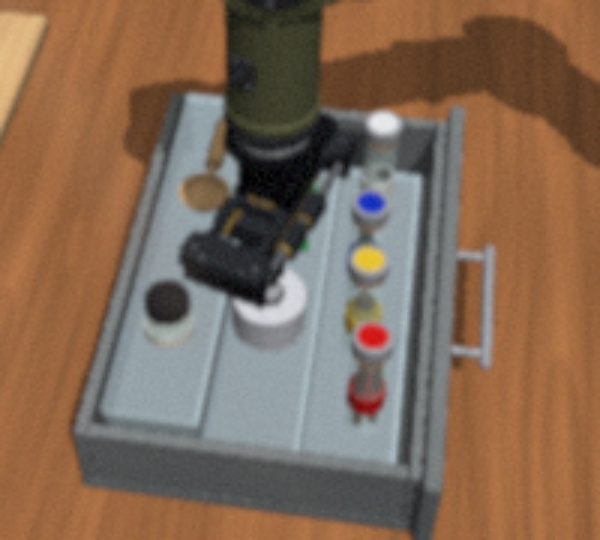

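The side view shows the shut fingertips just above the button at crop (270,300), with the tubes, tin and jar where they began. I'll hand in.

```bash
python3 -c "
from cell import env
print(env.sign_off())"
```

```text
the job is handed in; nothing more can be done
None
```

I pointed at the red tube's cap, the scoop's bowl and the tin's button in that order, held each for at least two seconds with no sign of contact, and handed the job in still pointing at the tin; sign-off returned no verdict.

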